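# Cap an antenna mount and clamp it in the bench screw clamp

## Robot

A 6-joint arm with a two-finger parallel gripper is mounted at the origin on the work surface. World frame = base frame: x ahead of the robot, y to its left, z up, the work surface at z = 0. Lengths are in m, angles in degrees, forces in N, time in s.
With the tool pointing down it reaches from about 0.4 to 0.825 m from the base axis. Payload 7 kg.
Tool frame: the origin (TCP) lies midway between the tips of the shut fingers; the grasp point (between the pads) lies 19 mm behind it (r.grip_depth is the distance from the TCP to the grasp point, in m); z points along the fingers, y is the line along which they close (so a half turn about z gives the same grasp; the last joint's range is limited). The gripper opens to 88 mm and grips with 3 to 60 N. Pads are 19 mm wide; open, the fingers measure 130 mm over their backs; the gripper's body (78 mm by 193 mm) begins 47 mm behind the grasp point.
Start: joints at [89.158, 20.546, 0.682, 0, -70.136, -16.507], TCP at [0.201, 0.644, 0.227] pointing down, gripper open.
Joint ranges: [-176.03, 176.03], [-82.01, 121.73], [-58.28, 71.71], [-173.87, 95.51], [-174.79, -0.11], [-173.66, 173.66]. Speed limits (degrees/s): [136.94, 136.94, 172.46, 180, 180, 180].

## Interface

Orientations are given as [roll, pitch, yaw] about the fixed x, y, z axes, in that order (R = Rz(yaw) Ry(pitch) Rx(roll)).
In Python, from plant import r, capture, close_job, search_frame, outline_of gives the robot as it stands.
- The arm moves only by the shell command python3 -m creep 'ROWS' [FORCE]. ROWS is JSON, a list of rows, each a list of 7 numbers: the finger opening in mm, from 0 to 87.6, then the shift along the world's x, y, z in units of 25 mm (1.0 is 25 mm), then the turn, a rotation vector about the world's x, y, z in degrees. In form: [[hand, x, y, z, ax, ay, az], ...]. A call has 1 to 8 rows; each row shifts and turns the commanded pose from where the row before left it; what a row does not reach is not made up. A row lasts 1/12 s, in which the tool goes at most 41.7 mm and 7.16 degrees, less where a joint would pass 70% of its speed; a pose out of reach is approached as far as the arm can. A call is refused whole if a number of a shift passes 1 or a number of a turn 7.16, either way. A call with a gripper value outside its range is refused whole. The fingers move at their own pace and stop on an object; FORCE is the grip in N (left out, the last holds). Time passes only in rows, so rows that do not move let the fingers close. It gives the time, the measured TCP pose, the force, the opening and the grip force at its end, in the units of the state.
- r.get_state(): the state, without advancing time (a new reading comes with each control period).
- capture(name): name is "side" or "top" or "wrist"; returns a dict with "frame" (400x640x3 uint8, red, green, blue), "K" (3x3 intrinsics, pixels), "origin" and "rotation" of the camera in the world. Camera axes: x right, y down, z forward; pixel columns grow to the right and rows downward; lengths in m; the calibration is good to about 2 mm. A picture is of the moment at which its call begins. There is no depth.
- close_job(): hands the job in; it is judged then, once.
Trained networks look in a picture, given as the dict that the camera call returned (one of the last four; its "shot" number tells which), for a name from the list of things; names that differ only in an ending like _2 or _b are one class to them, and where a whole thing is asked for, a point or a joint stands for the part that bears it (a point fixed in the world has none). Each returns a list of dicts, best first, with "conf" (0 to 1); they miss things now and then, are a little off and sometimes report something else, mostly with a low value. They report only what shows in the picture. A call takes as long as a camera call. They do not tell look-alikes from the thing itself.
- search_frame(picture, target): "bbox" ([left, top, right, bottom] in pixels, round what is visible of it).
- outline_of(picture, target): "region" (400x640 bool, what is visible of it) and "bbox" ([left, top, right, bottom] in pixels, round what is visible of it).
The state is a dict: "time_s": time; "joints": joint angles; "qd": joint speeds; "joint_torque": joint torques, N m; "tcp_pos": TCP position; "eef_rot": TCP orientation; "contact_force": force on the tool from outside, world axes, zero at the start; "moment": the same for the moment, N m; "gripper_width": finger opening in m; "gripper_force": force on a finger pad.
Only numpy, scipy, OpenCV 4.12 (cv2) and the standard library are available. Lean on these libraries where they do the work, as an engineer would, in place of code of your own. Each camera call takes 0.05 s, during which the arm holds its last target. There are 200 camera calls.

## Task

Set the antenna-mount cap (the disc with the round boss) boss up on the mount base that waits in the pocket of the clamp's sled. Then push the sled fully home under the screw and turn the crank clockwise until the jaw is clamped firmly on the cap's boss, so that it stays clamped when you let go. Leave the other things on the bench where they are.

Things in the scene. Friction and masses are not known exactly. Their poses are not given: they have to be found in the camera images.
- clamp: Grey bench screw clamp, fixed: base plate 124 x 340 x 12 mm, C-frame with column and overhead arm, nut boss 44 mm across, top 154 mm high. Origin on the bench straight below the screw axis; z up; y points from the screw along the guide rails to the loading place (plate from y = -90 to +250 mm). Column (50 x 30 mm) at y = -65 mm; the throat is open to +y and both sides.
- sled_pocket (a point): Centre of the pocket floor of the steel sled (22 mm above the bench). The sled is 82 x 82 mm outside with a square open pocket 62 x 62 mm inside, walls 10 mm thick rising 26 mm above the pocket floor, so 48 mm above the bench. Axes as clamp.
- sled_lug (a point): Centre of the top edge of the upright push lug on the sled's outer end: a steel plate 56 mm wide (along x of clamp), 12 mm thick, its top 62 mm above the bench, 99 mm out along +y from the pocket's centre; joined to the sled by a flat tongue. Pushed from outside, it keeps the gripper clear of the frame.
- sled (a joint): How far the sled has been pushed along the rails towards -y of clamp: 0 at the loading place (140 mm from the screw axis), 0.14 m fully home against its stop, with the pocket under the screw. Stiff slide, about 2 N.
- base: Mount base: plain aluminium disc 56 mm across, 20 mm high, lying loose in the sled's pocket (3 mm play on each side). Origin at the centre of its underside. Its top is 42 mm above the bench.
- cap: Mount cap: aluminium disc 56 mm across and 10 mm thick with a round boss 24 mm across on its top that stands 24 mm high (34 mm in all). Starts on the bench, boss up. Origin at the centre of the underside, z up through the boss. On the base its boss top is 76 mm above the bench.
- jaw: Round steel jaw pad 32 mm across on the lower end of the screw. Origin at the centre of its lower face, z up. It starts 85 to 95 mm above the bench and moves 12 mm straight down for each full clockwise turn of the crank; the crank goes down with it.
- crank (a joint): Crank angle in rad, growing clockwise seen from above, as the jaw goes down (12 mm for each 6.283). At 0 the knob points to +x of clamp and the jaw face is 100 mm above the bench. Friction about 0.15 N m (3 N at the knob) holds it where it is left, clamped or not.
- crank_knob (a point): Centre of the top of the crank's upright black knob: a post 22 mm across and 40 mm high, 50 mm from the screw axis, standing on the crank arm (arm top 40 mm below this point). 232 mm above the bench when the crank is at 0.
- crank_hub (a point): Point on the screw axis level with the top of the crank knob. The hub is 28 mm across, its top 32 mm below this point.
- collar: Bystander: plain aluminium ring 56 mm across with a 24 mm bore, 22 mm high, no boss. Origin at the centre of its underside.
- driver: Bystander: screwdriver 190 mm long lying on the bench.
- fin: Bystander: white blade antenna, foot 110 x 45 mm, about 76 mm high. Origin at the centre of its underside.
Not all that is in view belongs to the job. What is shaped like the cap but brown or pink is not meant.

How it is judged (in metres and radians):
On the way, in this order (a step that is already met when the one before it is completed fails the run):
1. the cap lies flat on the base in the pocket, let go (horizontal distance between cap and sled_pocket below 0.006 m and z of cap in the frame of sled_pocket between 0.017 and 0.0225 m and angle between cap's own z axis and vertical below 0.06 rad and contact force between cap and the fingers below 0.1 N), for 0.2 s.
2. the sled is fully home (value of joint sled above 0.137 m), for 0.1 s.
3. the jaw presses on the cap (contact force between jaw and cap above 15 N), for 0.1 s.
At the end, for the whole second after the job is handed in: The base and, on it, the cap lie flat (within 0.06 rad) and centred (within 6 mm) in the sled's pocket, boss up, at rest, the sled is within 3 mm of fully home, and the jaw goes on pressing on the cap with more than 15 N (contact force between jaw and cap above 15 N and value of joint sled above 0.137 m and horizontal distance between each of cap, base and sled_pocket below 0.006 m and z of cap in the frame of sled_pocket between 0.017 and 0.0225 m and angle between each of cap, base's own z axis and vertical below 0.06 rad and linear speed of cap below 0.02 m/s); the robot touches nothing.
It fails at once if a bystander (collar, screwdriver or blade antenna) is moved more than 30 mm (distance of any of collar, driver, fin from where it was at the start of the episode above 0.03 m).
It also fails if it takes over 70 s, if anything falls off the work surface, if the arm or the gripper's body presses on something with over 40 N, if the wrist force passes 120 N, or if a joint passes its speed limit or range.

## Working session

There is one attempt and no reset: what is moved stays moved. The work goes in short steps, Python scripts to look and compute and a shell command to move; the robot and the scene stay as the last step left them, time stands still between calls to the robot, and variables do not carry over. Pictures are saved under pics/ and viewed, at most 10 in all, crops included, and the job is handed in when it is done.

```bash
mkdir -p pics; ls
cat > h.py <<'E'
import numpy as np,cv2
from plant import r,capture,close_job,search_frame,outline_of
def ray(p,u,v):
    d=np.array(p["rotation"])@np.linalg.inv(p["K"])@np.array([u,v,1.]);return np.array(p["origin"]),d
def at_z(p,u,v,z):
    o,d=ray(p,u,v);return o+d*(z-o[2])/d[2]
def proj(p,X):
    c=np.array(p["K"])@(np.array(p["rotation"]).T@(np.array(X)-np.array(p["origin"])));return c[:2]/c[2]
def save(n,f):cv2.imwrite("pics/"+n+".png",f[:,:,::-1])
E
python3 - <<'E'
from h import *
for n in("top","side"):
    p=capture(n);save(n+"0",p["frame"]);print(n,np.round(p["origin"],3),np.round(p["rotation"],3).tolist(),p["K"][0][0])
    for t in("cap","clamp","sled_pocket","sled_lug","base","jaw","crank_knob","collar","driver","fin"):
        print(t,[(round(d["conf"],2),np.round(d["bbox"]).tolist()) for d in search_frame(p,t)][:4])
print(r.get_state())
E
```

```text
pics
top [0.455 0.027 1.229] [-174.78, 0.821, -90.096] 423.5443046619672
cap [(0.85, [189.0, 212.0, 208.0, 233.0]), (0.75, [231.0, 177.0, 248.0, 196.0]), (0.67, [228.0, 250.0, 248.0, 266.0]), (0.6, [220.0, 211.0, 242.0, 232.0])]
clamp [(0.56, [278.0, 186.0, 398.0, 256.0]), (0.43, [224.0, 211.0, 242.0, 231.0])]
sled_pocket [(0.91, [277.0, 203.0, 335.0, 241.0])]
sled_lug [(0.65, [281.0, 210.0, 336.0, 244.0])]
base [(0.81, [305.0, 215.0, 327.0, 237.0])]
jaw [(0.79, [348.0, 198.0, 375.0, 214.0])]
crank_knob [(0.57, [348.0, 195.0, 378.0, 214.0])]
collar [(0.87, [454.0, 231.0, 475.0, 246.0])]
driver [(0.62, [199.0, 135.0, 244.0, 188.0])]
fin [(0.74, [440.0, 140.0, 471.0, 172.0]), (0.67, [215.0, 129.0, 244.0, 167.0]), (0.54, [281.0, 210.0, 334.0, 242.0])]
side [ 0.246 -0.605  0.858] [-135.743, -1.079, -23.553] 409.1024000237429
cap [(0.69, [259.0, 166.0, 277.0, 180.0]), (0.64, [211.0, 164.0, 228.0, 182.0]), (0.62, [231.0, 176.0, 246.0, 193.0]), (0.54, [293.0, 162.0, 311.0, 178.0])]
clamp [(0.66, [254.0, 188.0, 370.0, 303.0])]
sled_pocket [(0.86, [264.0, 190.0, 316.0, 244.0]), (0.54, [324.0,
[... 331 characters left out ...]
.0, 348.0])]
{'time_s': 1.1, 'joints': array([ 8.91589502e+01,  2.05471622e+01,  6.82008679e-01,  5.69352514e-04,
       -7.01359448e+01, -1.65066442e+01]), 'qd': array([-0.01117331,  0.02509883,  0.01554942,  0.06728793, -0.00288044,
       -0.07097152]), 'joint_torque': array([ 1.23808633e-03, -5.82407391e+01,  2.93295300e+01,  7.00258210e+00,
        1.21981112e-02, -3.01818159e-05]), 'tcp_pos': array([0.20128218, 0.64427027, 0.22655436]), 'eef_rot': array([ 1.79999099e+02, -8.25452551e-04, -1.73475005e+01]), 'contact_force': array([-0.52557975, -0.14312977,  0.17551585]), 'moment': array([ 0.00972713,  0.04834774, -0.00476634]), 'gripper_force': 0.0, 'gripper_width': 0.08782063370458643}
```

```bash
python3 - <<'E'
s=open('h.py').read()
s=s.replace('np.array(p["rotation"])','Rm(p)').replace('def ray','from scipy.spatial.transform import Rotation as Ro\ndef Rm(p): return Ro.from_euler("xyz",p["rotation"],degrees=True).as_matrix()\ndef ray',1)
open('h.py','w').write(s)
E
python3 - <<'E'
import cv2
a=cv2.imread('pics/top0.png')[120:270,180:480];b=cv2.imread('pics/side0.png')[135:315,190:400]
cv2.imwrite('pics/topc.png',cv2.resize(a,(800,400),interpolation=cv2.INTER_CUBIC))
cv2.imwrite('pics/sidec.png',cv2.resize(b,(700,600),interpolation=cv2.INTER_CUBIC))
E
```

```text
(no output)
```

View pics/topc.png

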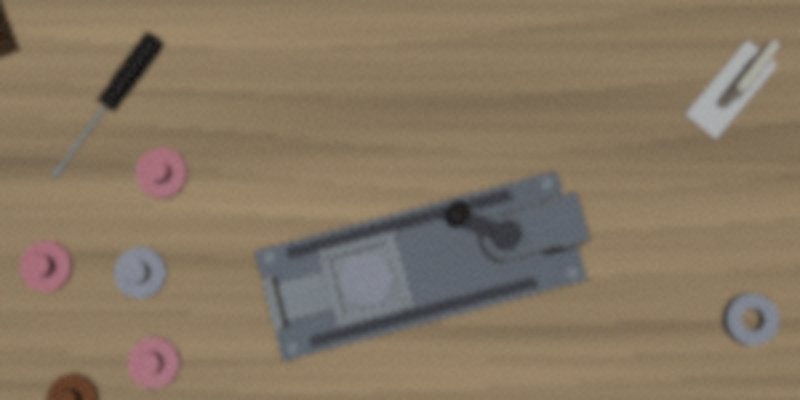

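View pics/sidec.png

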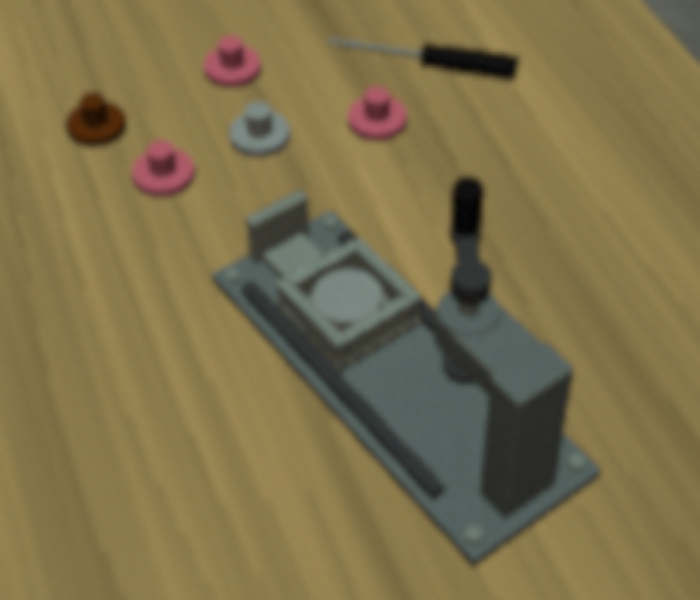

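The four caps' neighbours in top frame: pink (240,185), pink (197,220), pink (237,256), brown (207,268), grey (232,222). The grey one fits (aluminium, boss up). The collar, at (461,240), has no boss. The crop confirms a boss on the grey one.

Run:
```python
from h import *
t=capture("top");s=capture("side")
f=lambda u,v:(180+u/2.6667,120+v/2.6667)
C=[at_z(t,*f(*c),.012)[:2] for c in((256,252),(556,172),(588,275),(283,360))]
print("corners",np.round(C,4).tolist())
L0=(C[0]+C[3])/2;L1=(C[1]+C[2])/2
y=(L0-L1);print("len",np.linalg.norm(y),np.linalg.norm(C[0]-C[3]),"yaw of clamp y",np.degrees(np.arctan2(y[1],y[0])))
y/=np.linalg.norm(y);print("origin",L1+.09*y,"pocket",L1+.23*y)
def near(p,n,X):
    u=proj(p,X);o=sorted(outline_of(p,n),key=lambda d:np.hypot(*(np.array([(d["bbox"][0]+d["bbox"][2])/2,(d["bbox"][1]+d["bbox"][3])/2])-u)))
    return o[0] if o else None
for p in(t,s):
    for n,X,z in(("base",[*(L1+.23*y),.042],.042),("cap",at_z(t,232,222,.01),.01)):
        d=near(p,n,X)
        if d:
            m=cv2.findContours(d["region"].astype(np.uint8),0,1)[0];m=max(m,key=len)
            W=np.array([at_z(p,*q[0],z)[:2] for q in m]);(c,rad)=cv2.minEnclosingCircle(W.astype(np.float32));print(n,d["conf"],d["bbox"],c,rad,W.mean(0))
for n in("crank_knob","jaw","cap","sled_pocket"):
    print(n,[(round(d["conf"],2),np.round(d["bbox"]).tolist(),d["region"].sum()) for d in outline_of(t,n)])
```

```text
corners [[0.5256, 0.1815], [0.6116, -0.1434], [0.5, -0.176], [0.4097, 0.1515]]
len 0.3378835747839156 0.11967877650829165 yaw of clamp y 105.1153270565625
origin [ 0.53231451 -0.07281464] pocket [0.49580772 0.06234177]
base 0.53 [306.4, 215.7, 326.4, 236.6] (0.4948197901248932, 0.0622103177011013) 0.02849777601659298 [0.49402638 0.06294825]
cap 0.62 [221.1, 213.0, 241.8, 233.5] (0.5036407113075256, 0.3089923858642578) 0.027864212170243263 [0.50360047 0.30925618]
base 0.75 [284.1, 216.0, 304.7, 235.8] (0.49548688530921936, 0.06278444826602936) 0.033874254673719406 [0.49739872 0.06462128]
cap 0.72 [257.4, 164.3, 277.9, 179.3] (0.5070812106132507, 0.31375622749328613) 0.03687920793890953 [0.50660889 0.30948416]
crank_knob [(0.62, [349.0, 198.0, 380.0, 214.0], np.int64(258))]
jaw [(0.57, [349.0, 195.0, 376.0, 214.0], np.int64(259))]
cap [(0.75, [232.0, 177.0, 248.0, 195.0], np.int64(282)), (0.75, [196.0, 260.0, 220.0, 278.0], np.int64(322)), (0.73, [226.0, 248.0, 246.0, 266.0], np.int64(312)), (0.62, [221.0, 213.0, 242.0, 234.0], np.int64(278)), (0.55, [191.0, 211.0, 207.0, 233.0], np.int64(316))]
sled_pocket [(0.62, [280.0, 202.0, 334.0, 242.0], np.int64(921))]
```

```bash
python3 -m creep '[[60,0.75,-0.84,0,0,0,-7.16],[60,0.75,-0.84,0,0,0,-7.16],[60,0.75,-0.84,0,0,0,-7.16],[60,0.75,-0.84,0,0,0,-7.16],[60,0.75,-0.84,0,0,0,-7.16],[60,0.75,-0.84,0,0,0,-7.16],[60,0.75,-0.84,0,0,0,-7.16],[60,0.75,-0.84,0,0,0,-7.16]]' 20
python3 -m creep '[[60,0.75,-0.84,0,0,0,0],[60,0.75,-0.84,0,0,0,0],[60,0.75,-0.84,0,0,0,0],[60,0.75,-0.84,0,0,0,0],[60,0.75,-0.84,0,0,0,0],[60,0.75,-0.84,0,0,0,0],[60,0.75,-0.84,0,0,0,0],[60,0.75,-0.84,0,0,0,0]]'
```

```text
time_s: 2.27
tcp_pos: [0.352, 0.4752, 0.2268]
eef_rot: [-180.0, 0.0, -75.0]
contact_force: [1.3, 0.1, -0.4]
gripper_width: 0.06
gripper_force: 0.0
time_s: 2.93
tcp_pos: [0.5021, 0.3072, 0.2268]
eef_rot: [-180.0, 0.0, -74.6]
contact_force: [-0.4, 1.0, -0.5]
gripper_width: 0.0597
gripper_force: 0.0
```

```bash
cat > look.py <<'E'
from h import *
import sys
def cap_xy(p,z=.01,rad=None):
    for d in outline_of(p,"cap"):
        m=max(cv2.findContours(d["region"].astype(np.uint8),0,1)[0],key=len)
        W=np.array([at_z(p,*q[0],z)[:2] for q in m]);c,R=cv2.minEnclosingCircle(W.astype(np.float32))
        col=p["frame"][d["region"]].mean(0)
        print("cap",round(d["conf"],2),np.round(d["bbox"]),np.round(c,4),round(R,4),np.round(col))
E
python3 - <<'E'
from look import *
p=capture("wrist");save("w1",p["frame"]);print(p["origin"],p["rotation"]);cap_xy(p)
print(r.get_state()["tcp_pos"],r.get_state()["eef_rot"])
E
```

```text
[0.52034553 0.24032991 0.38477205] [ 1.65144785e+02  2.15577422e-02 -1.64562785e+02]
cap 0.59 [285. 142. 340. 196.] [0.5054 0.3077] 0.0286 [160. 173. 191.]
cap 0.57 [192.  96. 249. 149.] [0.6134 0.2858] 0.0292 [204. 130. 147.]
cap 0.56 [257. 229. 309. 257.] [0.5135 0.4074] 0.0277 [188. 116. 132.]
cap 0.49 [417. 233. 428. 248.] [0.3587 0.3562] 0.0108 [104.  65.  37.]
cap 0.22 [322.   0. 450.  51.] [0.4746 0.1468] 0.0657 [110. 121. 129.]
[0.5031289  0.30567315 0.22656761] [-1.79998568e+02 -3.12328425e-02 -7.48027825e+01]
```

View pics/w1.png

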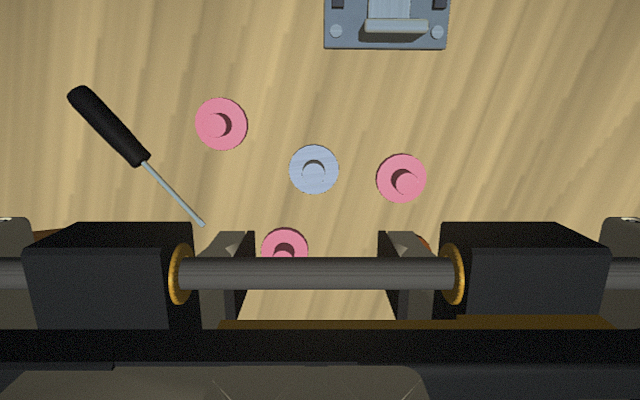

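The wrist view shows the grey cap with its boss at (314,169), clear of the pinks at (221,124), (401,178) and (284,243). The lug and plate end are at the top (385,25), square in the picture, so the yaw suits the clamp.

```bash
python3 -m creep '[[60,0.06,0.09,-1,0,0,0],[60,0,0,-1,0,0,0],[60,0,0,-1,0,0,0],[60,0,0,-1,0,0,0],[60,0,0,-1,0,0,0],[60,0,0,-1,0,0,0],[60,0,0,-1,0,0,0],[60,0,0,-0.9,0,0,0]]'
python3 -m creep '[[60,0,0,-0.3,0,0,0],[60,0,0,-0.3,0,0,0],[20,0,0,0,0,0,0],[20,0,0,0,0,0,0],[20,0,0,0,0,0,0],[20,0,0,0,0,0,0],[20,0,0,0,0,0,0],[20,0,0,0,0,0,0]]' 25
```

```text
time_s: 3.7
tcp_pos: [0.5024, 0.3107, 0.0278]
eef_rot: [180.0, -0.0, -74.6]
contact_force: [-0.2, 0.8, 0.1]
gripper_width: 0.06
gripper_force: 0.0
time_s: 4.37
tcp_pos: [0.5031, 0.3108, 0.0148]
eef_rot: [-179.9, 0.0, -74.6]
contact_force: [0.7, -0.4, -0.3]
gripper_width: 0.0254
gripper_force: 0.7
```

```bash
python3 -m creep '[[20,0,0,0,0,0,0],[20,0,0,0,0,0,0],[20,0,0,0.4,0,0,0],[20,0,0,0.8,0,0,0],[20,0,0,1,0,0,0],[20,0,0,1,0,0,0],[20,0,0,1,0,0,0],[20,0,0,1,0,0,0]]' 25
python3 - <<'E'
from look import *
p=capture("wrist");save("w2",p["frame"]);cap_xy(p,.11);s=r.get_state();print(s["tcp_pos"],s["gripper_width"],s["gripper_force"])
for z in (.042,):
  for n in("base","sled_pocket"):
    for d in outline_of(p,n):
        m=max(cv2.findContours(d["region"].astype(np.uint8),0,1)[0],key=len)
        W=np.array([at_z(p,*q[0],z)[:2] for q in m]);c,R=cv2.minEnclosingCircle(W.astype(np.float32));print(n,d["conf"],d["bbox"],c,R)
E
```

```text
time_s: 5.03
tcp_pos: [0.5023, 0.3101, 0.1456]
eef_rot: [180.0, -0.0, -74.6]
contact_force: [0.0, 0.9, -1.6]
gripper_width: 0.0226
gripper_force: 25.0
cap 0.92 [258. 183. 375. 259.] [0.5019 0.312 ] 0.0314 [152. 165. 181.]
cap 0.8 [160.  91. 232. 160.] [0.5815 0.2718] 0.0191 [209. 132. 151.]
cap 0.69 [391. 165. 457. 220.] [0.4478 0.2751] 0.0191 [205. 131. 149.]
cap 0.67 [285. 290. 307. 307.] [0.5014 0.3602] 0.0078 [217. 132. 153.]
[0.50456306 0.31202494 0.149123  ] 0.022539359061569494 24.998842477798462
sled_pocket 0.73 [369.0, 0.0, 468.0, 20.3] (0.4695791006088257, 0.16231954097747803) 0.033049169927835464
```

View pics/w2.png

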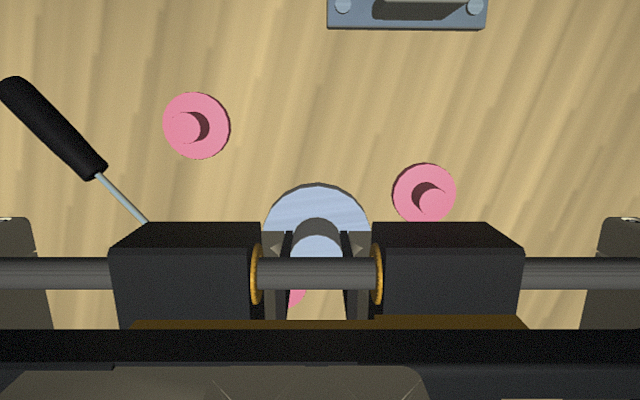

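```bash
cat >> look.py <<'E'
from scipy.optimize import least_squares
def held(p,s,zoff=-.0145):
    """circle of radius 28 mm through the front rim of the held cap, relative to TCP in clamp axes"""
    d=outline_of(p,"cap")[0];m=d["region"];T=s["tcp_pos"];P=[]
    for u in range(int(d["bbox"][0])+2,int(d["bbox"][2])-1):
        v=np.flatnonzero(m[:,u])
        if len(v) and v[0]<228: P.append(at_z(p,u+.5,v[0],T[2]+zoff)[:2])
    P=np.array(P);f=least_squares(lambda c:np.hypot(*(P-c).T)-.028,T[:2],loss="soft_l1",f_scale=.001)
    a=np.radians(15.2);e=f.x-T[:2]
    print("cap",f.x,"rms",np.sqrt(np.mean(f.fun**2)),"off world",e*1e3,"clamp axes",e@[np.cos(a),np.sin(a)],e@[-np.sin(a),np.cos(a)],"tcp",T)
E
python3 - <<'E'
from look import *
for i in range(3): p=capture("wrist");held(p,r.get_state())
E
```

```text
cap [0.50309524 0.30799412] rms 0.00026331607517069284 off world [ 0.88752644 -2.1072075 ] clamp axes 0.0003039906526598297 -0.002266189819473233 tcp [0.50220771 0.31010133 0.14380441]
cap [0.50260864 0.30713489] rms 0.0002940301426852277 off world [ 0.54631306 -2.71307415] clamp axes -0.00018413757149451094 -0.0027613986777983673 tcp [0.50206233 0.30984796 0.14289312]
cap [0.45121208 0.28386715] rms 0.0010883513162368507 off world [-51.06164167 -26.09389487] clamp axes -0.05611686330558658 -0.011793229063157575 tcp [0.50227372 0.30996105 0.1428931 ]
```

```bash
python3 -m creep '[[20,-0.1,-0.99,0.1,0,0,0],[20,-0.1,-0.99,0.1,0,0,0],[20,-0.1,-0.99,0.1,0,0,0],[20,-0.1,-0.99,0.1,0,0,0],[20,-0.1,-0.99,0.1,0,0,0],[20,-0.1,-0.99,0.1,0,0,0],[20,-0.1,-0.99,0.1,0,0,0],[20,-0.1,-0.99,0.1,0,0,0]]'
python3 - <<'E'
from look import *
r_=capture("wrist")
p=capture("wrist");save("w3",p["frame"]);held(p,r.get_state())
for n,z in(("base",.042),("sled_pocket",.048),("sled_lug",.062)):
    for d in outline_of(p,n)[:2]:
        m=max(cv2.findContours(d["region"].astype(np.uint8),0,1)[0],key=len)
        W=np.array([at_z(p,*q[0],z)[:2] for q in m]);c,R=cv2.minEnclosingCircle(W.astype(np.float32));print(n,d["conf"],d["bbox"],c,R)
E
```

```text
time_s: 6.2
tcp_pos: [0.4823, 0.1113, 0.1637]
eef_rot: [180.0, -0.0, -74.6]
contact_force: [0.3, -0.2, -2.0]
gripper_width: 0.0228
gripper_force: 25.0
cap [0.48151693 0.10533274] rms 0.0002837458099408475 off world [-0.30769217 -4.4306529 ] clamp axes -0.001458597264342399 -0.004194979570137102 tcp [0.48182462 0.1097634  0.16397251]
base 0.98 [280.6, 98.6, 348.2, 170.4] (0.4956313371658325, 0.0620163157582283) 0.028155259788036346
sled_pocket 0.64 [259.0, 75.3, 369.4, 185.6] (0.49685195088386536, 0.06193524971604347) 0.056738656014204025
sled_lug 0.62 [259.0, 78.1, 365.3, 186.5] (0.49682581424713135, 0.06113540381193161) 0.05299156904220581
```

View pics/w3.png

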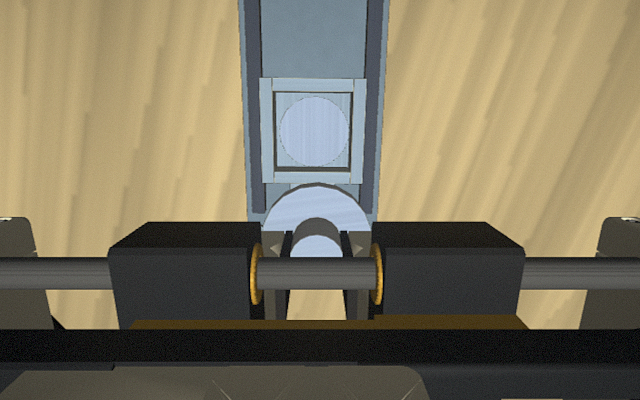

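```bash
python3 -m creep '[[20,0.18,-0.6,0,0,0,0],[20,0.18,-0.6,0,0,0,0],[20,0.18,-0.6,0,0,0,0],[20,0,0,-1,0,0,0],[20,0,0,-1,0,0,0],[20,0,0,-1,0,0,0],[20,0,0,-0.7,0,0,0],[20,0,0,0,0,0,0]]'
python3 - <<'E'
from look import *
p=capture("wrist");held(p,r.get_state())
f=p["frame"][100:280,220:420];cv2.imwrite("pics/w4.png",cv2.resize(f[:,:,::-1],(660,594),interpolation=cv2.INTER_CUBIC))
E
```

```text
time_s: 7.17
tcp_pos: [0.494, 0.0671, 0.0678]
eef_rot: [179.6, -0.1, -74.6]
contact_force: [-0.8, -0.4, -1.1]
gripper_width: 0.0228
gripper_force: 25.0
cap [0.49466721 0.06372433] rms 0.0002990030006843827 off world [-0.5289869 -3.7677568] clamp axes -0.0014983461444524344 -0.0034972528213572996 tcp [0.49519619 0.06749208 0.06982659]
```

View pics/w4.png

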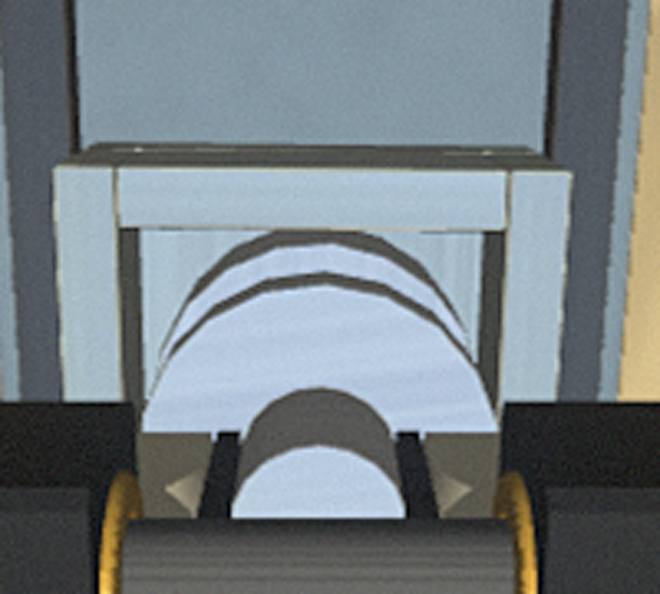

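Run:
```python
from look import *
p=capture("wrist");T=r.get_state()["tcp_pos"];a=np.radians(15.2)
g=lambda u,v,z:at_z(p,220+u/3.3,100+v/3.3,z)[:2]
A=np.array([[np.cos(a),np.sin(a)],[-np.sin(a),np.cos(a)]])
I=(g(119,228,.048)+g(505,228,.048))/2;O=(g(55,168,.048)+g(571,172,.048))/2
d=g(571,172,.048)-g(55,168,.048);print("angle",np.degrees(np.arctan2(d[1],d[0])),np.linalg.norm(d))
y=A[1]
print("pocket from inner",I+.031*y,"outer",O+.041*y,"tcp",T)
held(p,r.get_state())
pc=(I+.031*y+O+.041*y)/2
print("cap front rim",A@(g(322,272,T[2]-.0148)-pc),"(want y -28); sides",A@(g(145,425,T[2]-.0148)-pc),A@(g(497,425,T[2]-.005)-pc))
print("base front top",A@(g(315,232,.042)-pc))
```

```text
angle -164.95835617562798 0.08240752127238268
pocket from inner [0.49841039 0.06311633] outer [0.49810837 0.06367129] tcp [0.49697619 0.06823956 0.07215559]
cap [0.49673703 0.06527916] rms 0.0002484025967425912 off world [-0.23915857 -2.96039932] clamp axes -0.0010069766330168687 -0.0027941293798147337 tcp [0.49697619 0.06823956 0.07215559]
cap front rim [-0.00151012 -0.02610187] (want y -28); sides [ 0.0267604  -0.00081196] [-0.02811054 -0.00466903]
base front top [-0.00041389 -0.02954294]
```

```bash
python3 -m creep '[[20,0.06,-0.07,0,0,0,0],[20,0,0,0,0,0,0],[20,0,0,-0.2,0,0,0],[20,0,0,-0.1,0,0,0],[20,0,0,-0.06,0,0,0],[20,0,0,0,0,0,0]]'
python3 -c "
from look import *
for i in range(4):
  s=r.get_state();print(s['tcp_pos'],s['contact_force'],s['moment']);capture('side')"
```

```text
time_s: 7.87
tcp_pos: [0.4975, 0.0656, 0.0621]
eef_rot: [180.0, -0.0, -74.6]
contact_force: [-0.7, -0.2, -1.2]
gripper_width: 0.023
gripper_force: 25.0
[0.49747033 0.0655649  0.06213763] [-0.73348593 -0.19316369 -1.15068603] [0.07826145 0.03952796 0.01394623]
[0.49759022 0.0656214  0.06231397] [-0.27280725 -0.22337104 -1.15207115] [ 0.03610689 -0.03074691 -0.00461159]
[0.49772105 0.06571852 0.06244486] [-0.02676333  0.7340058  -0.37217597] [ 0.0707122  -0.07727813  0.02491133]
[0.49782541 0.06573815 0.06255943] [-0.76866059 -0.01453237 -1.31081285] [ 0.03018784 -0.04892078  0.01939902]
```

```bash
python3 -m creep '[[20,0,0,-0.1,0,0,0],[20,0,0,-0.06,0,0,0],[20,0,0,0,0,0,0]]';python3 -m creep '[[20,0,0,-0.04,0,0,0],[20,0,0,0,0,0,0],[20,0,0,0,0,0,0]]'
```

```text
time_s: 8.32
tcp_pos: [0.4975, 0.0657, 0.0582]
eef_rot: [180.0, -0.0, -74.6]
contact_force: [-0.2, -0.2, -0.3]
gripper_width: 0.0226
gripper_force: 25.0
time_s: 8.57
tcp_pos: [0.4978, 0.0657, 0.0575]
eef_rot: [180.0, -0.0, -74.6]
contact_force: [0.4, -0.3, -1.3]
gripper_width: 0.0225
gripper_force: 25.0
```

```bash
python3 -m creep '[[20,0,0,-0.04,0,0,0],[20,0,0,0,0,0,0],[20,0,0,0,0,0,0]]';python3 -m creep '[[20,0,0,-0.04,0,0,0],[20,0,0,0,0,0,0],[20,0,0,0,0,0,0]]'
```

```text
time_s: 8.82
tcp_pos: [0.4979, 0.0658, 0.0568]
eef_rot: [-180.0, -0.0, -74.6]
contact_force: [-1.2, -0.2, 1.9]
gripper_width: 0.0224
gripper_force: 25.0
time_s: 9.07
tcp_pos: [0.498, 0.0657, 0.0567]
eef_rot: [-180.0, -0.0, -74.6]
contact_force: [-4.3, -0.3, 14.3]
gripper_width: 0.0225
gripper_force: 25.0
```

```bash
python3 -m creep '[[50,0,0,0.03,0,0,0],[50,0,0,0,0,0,0],[50,0,0,0,0,0,0],[50,0,0,0,0,0,0],[50,0,0,0.6,0,0,0],[50,0,0,1,0,0,0],[50,0,0,1,0,0,0],[50,-0.2,0.6,0.6,0,0,0]]'
python3 -m creep '[[50,-0.2,0.77,0,0,0,0],[50,-0.2,0.77,0,0,0,0],[20,0,0,0,0,0,0]]'
python3 - <<'E'
from look import *
p=capture("wrist");f=p["frame"][0:240,200:440];cv2.imwrite("pics/w5.png",cv2.resize(f[:,:,::-1],(600,600),interpolation=cv2.INTER_CUBIC))
cap_xy(p,.052)
E
```

```text
time_s: 9.73
tcp_pos: [0.4938, 0.08, 0.1383]
eef_rot: [-179.9, -0.0, -74.7]
contact_force: [0.4, 0.2, 0.1]
gripper_width: 0.0498
gripper_force: 0.0
time_s: 9.98
tcp_pos: [0.4827, 0.1215, 0.1367]
eef_rot: [-179.9, 0.0, -74.6]
contact_force: [0.6, 0.1, -0.1]
gripper_width: 0.0471
gripper_force: 0.0
cap 0.61 [274.  76. 359. 159.] [0.4989 0.0626] 0.0276 [171. 188. 211.]
```

View pics/w5.png

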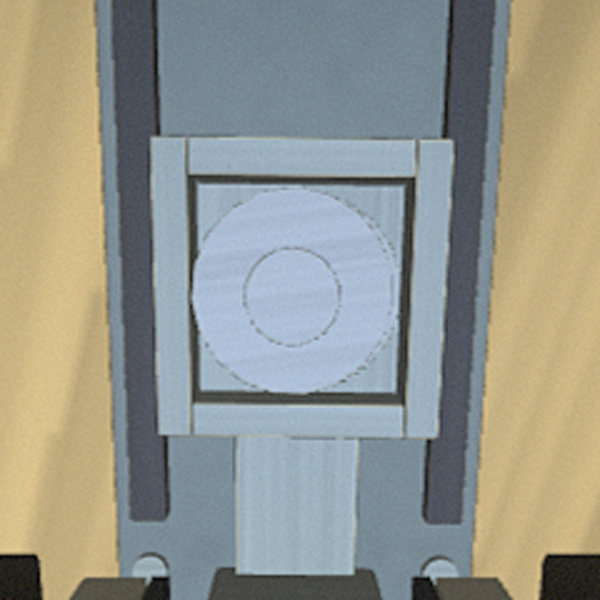

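The cap lies flat in the pocket: disc (205-398 px in the crop) is inside the walls (190-410), boss central. Now the sled push.

```bash
python3 -m creep '[[0,-0.27,1,0,0,0,0],[0,-0.27,1,0,0,0,0],[0,-0.27,1,0,0,0,0],[0,0,0,-1,0,0,0],[0,0,0,-1,0,0,0],[0,0,0,-1,0,0,0],[0,0,0,-1,0,0,0],[0,0,0,0,0,0,0]]'
python3 -m creep '[[0,0.1,-0.38,0,0,0,0],[0,0.1,-0.38,0,0,0,0],[0,0.05,-0.2,0,0,0,0],[0,0.05,-0.2,0,0,0,0],[0,0.05,-0.2,0,0,0,0],[0,0.05,-0.2,0,0,0,0]]'
```

```text
time_s: 10.75
tcp_pos: [0.4601, 0.1915, 0.032]
eef_rot: [179.6, -0.2, -74.7]
contact_force: [-0.4, -1.2, -0.8]
gripper_width: 0.0004
gripper_force: 0.0
time_s: 11.25
tcp_pos: [0.4734, 0.1552, 0.0374]
eef_rot: [-179.9, 0.1, -74.6]
contact_force: [-0.2, 2.5, 1.9]
gripper_width: 0.0002
gripper_force: 1.2
```

```bash
python3 -m creep '[[0,0.1,-0.4,0,0,0,0],[0,0.13,-0.48,0,0,0,0],[0,0.13,-0.48,0,0,0,0],[0,0.13,-0.48,0,0,0,0],[0,0.13,-0.48,0,0,0,0],[0,0.13,-0.48,0,0,0,0],[0,0.13,-0.48,0,0,0,0],[0,0.1,-0.4,0,0,0,0]]'
python3 -m creep '[[0,0.05,-0.2,0,0,0,0],[0,0.05,-0.2,0,0,0,0],[0,0.05,-0.2,0,0,0,0],[0,0,0,0,0,0,0]]'
```

```text
time_s: 11.92
tcp_pos: [0.4977, 0.0622, 0.0367]
eef_rot: [-179.9, 0.0, -74.6]
contact_force: [0.4, 3.9, 2.6]
gripper_width: 0.0004
gripper_force: 1.4
time_s: 12.25
tcp_pos: [0.5005, 0.0474, 0.0362]
eef_rot: [179.9, -0.0, -74.7]
contact_force: [-0.2, 0.2, -1.2]
gripper_width: 0.0004
gripper_force: 0.0
```

```bash
python3 -m creep '[[0,0.04,-0.14,0,0,0,0],[0,0.04,-0.14,0,0,0,0],[0,0,0,0,0,0,0]]';python3 -m creep '[[0,0.03,-0.1,0,0,0,0],[0,0,0,0,0,0,0]]'
```

```text
time_s: 12.5
tcp_pos: [0.5024, 0.0408, 0.0361]
eef_rot: [179.9, -0.0, -74.6]
contact_force: [-0.5, -0.7, -0.5]
gripper_width: 0.0002
gripper_force: 0.0
time_s: 12.67
tcp_pos: [0.503, 0.0395, 0.0362]
eef_rot: [180.0, 0.1, -74.7]
contact_force: [-4.2, 7.6, 1.4]
gripper_width: 0.0006
gripper_force: 4.4
```

```bash
python3 -m creep '[[0,0.03,-0.1,0,0,0,0],[0,0,0,0,0,0,0],[0,0,0,0,0,0,0]]'
```

```text
time_s: 12.92
tcp_pos: [0.5031, 0.0393, 0.0362]
eef_rot: [-180.0, 0.2, -74.7]
contact_force: [-13.6, 25.0, 6.6]
gripper_width: 0.0006
gripper_force: 13.6
```

```bash
python3 -m creep '[[0,-0.2,0.7,0,0,0,0],[0,-0.26,0.96,0,0,0,0],[40,-0.26,0.96,1,0,0,0],[40,0,0,1,0,0,0],[40,0,0,1,0,0,0],[40,0,0,1,0,0,0],[40,0,0,1,0,0,0],[40,0,0,1,0,0,0]]'
python3 -m creep '[[40,0,0,1,0,0,0],[40,0,0,1,0,0,0],[40,0,0,1,0,0,0],[40,0,0,0.6,0,0,0],[40,0,0,0,0,0,0]]'
python3 - <<'E'
from look import *
for n in("top","side","wrist"):
    p=capture(n)
    if n=="wrist": save("w6",p["frame"])
    for t in("crank_knob","jaw","crank_hub"):
        print(n,t,[(round(d["conf"],2),np.round(d["bbox"]).tolist()) for d in search_frame(p,t)][:3])
    for X in ([.535,-.072,.19],): print(proj(p,X))
    g=p["frame"].astype(int).sum(2)<110
    if n!="wrist":
        u,v=np.round(proj(p,[.53,-.06,.21])).astype(int);M=np.zeros_like(g);M[v-35:v+35,u-30:u+30]=1
        k,l,st,ce=cv2.connectedComponentsWithStats((g&M).astype(np.uint8));print([(st[i].tolist(),np.round(ce[i],1).tolist()) for i in range(1,k) if st[i][4]>15])
    else: print(p["origin"])
E
```

```text
time_s: 13.58
tcp_pos: [0.486, 0.1017, 0.1876]
eef_rot: [180.0, -0.0, -74.6]
contact_force: [1.2, -0.5, -0.4]
gripper_width: 0.0345
gripper_force: 0.0
time_s: 14.0
tcp_pos: [0.4878, 0.1022, 0.2801]
eef_rot: [-179.7, 0.0, -74.6]
contact_force: [0.8, 0.2, 0.6]
gripper_width: 0.0403
gripper_force: 0.0
top crank_knob [(0.71, [349.0, 201.0, 377.0, 212.0])]
top jaw [(0.74, [436.0, 140.0, 473.0, 172.0])]
top crank_hub [(0.8, [348.0, 197.0, 376.0, 213.0])]
[369.87316279 206.27572614]
[]
side crank_knob [(0.58, [327.0, 187.0, 339.0, 227.0])]
side jaw [(0.96, [324.0, 189.0, 339.0, 246.0])]
side crank_hub [(0.95, [323.0, 188.0, 335.0, 225.0]), (0.68, [296.0, 219.0, 335.0, 282.0]), (0.35, [325.0, 186.0, 338.0, 248.0])]
[331.7384959  216.43741737]
[([326, 189, 8, 17, 123], [329.5, 197.3]), ([326, 221, 10, 5, 33], [330.6, 223.1])]
wrist crank_knob [(0.59, [257.0, 0.0, 292.0, 13.0])]
wrist jaw []
wrist crank_hub [(0.83, [257.0, 0.0, 293.0, 17.0])]
[313.77573208 -85.95774669]
[0.50451521 0.03495236 0.43348167]
```

View pics/w6.png

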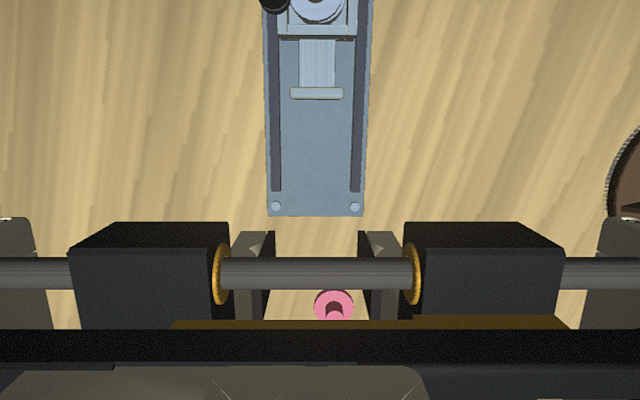

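```bash
python3 -m creep '[[40,0.26,-0.96,0,0,0,0],[40,0.26,-0.96,0,0,0,0],[40,0.26,-0.96,0,0,0,0],[40,0.26,-0.96,0,0,0,0],[40,0,0,0,0,0,0]]'
python3 - <<'E'
from look import *
p=capture("wrist");save("w7",p["frame"]);print(r.get_state()["tcp_pos"],p["origin"])
for t in("crank_knob","cap"):
    print(t,[(round(d["conf"],2),np.round(d["bbox"]).tolist()) for d in search_frame(p,t)][:3])
E
```

```text
time_s: 15.02
tcp_pos: [0.5128, 0.003, 0.2761]
eef_rot: [180.0, -0.0, -74.7]
contact_force: [0.2, 0.5, 0.8]
gripper_width: 0.0402
gripper_force: 0.0
[0.51250013 0.00416195 0.27605159] [ 0.53103063 -0.06367034  0.43413268]
crank_knob [(0.64, [252.0, 72.0, 339.0, 175.0])]
cap []
```

View pics/w7.png

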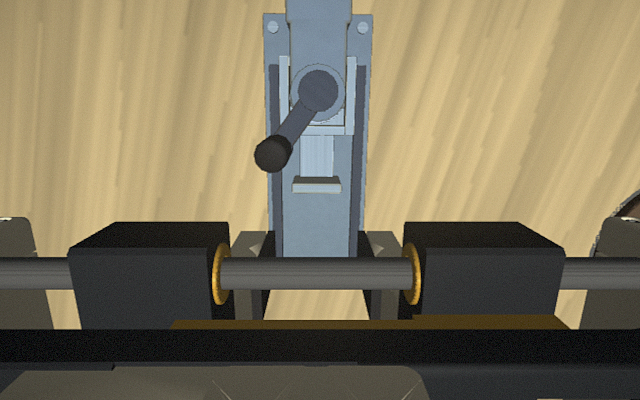

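Run:
```python
from look import *
p=capture("wrist");a=np.radians(15.1);X=np.array([np.cos(a),np.sin(a)]);Y=np.array([-X[1],X[0]])
k=at_z(p,272,154,.2218)[:2];h=at_z(p,318,91,.190)[:2];e=k-h
th=np.degrees(np.arctan2(-e@Y,e@X))%360
print("knob",k,"hub",h,np.linalg.norm(e),"theta",th,"jaw",100-th/30,"knob z",232-th/30,r.get_state()["tcp_pos"],p["origin"])
```

```text
knob [ 0.54891159 -0.02579837] hub [ 0.53155396 -0.07047703] 0.04793192685445795 theta 306.33111980135084 jaw 89.78896267328831 knob z 221.7889626732883 [0.51219947 0.00601098 0.27622546] [ 0.53051986 -0.06119816  0.43412041]
```

The wrist view shows the knob top at (272,154) and the hub at (318,91): crank at about 306°, jaw about 90 mm. So about 414° to contact.

```bash
python3 -m creep '[[44,0.75,-0.6,0,0,0,0],[44,0.75,-0.6,0,0,0,0],[44,0,0,0,0,0,0],[44,0,0,-0.8,0,0,0],[44,0,0,-0.9,0,0,0],[44,0,0,-0.9,0,0,0],[44,0,0,-0.5,0,0,0],[44,0,0,0,0,0,0]]' 15
python3 -m creep '[[18,0,0,0,0,0,0],[18,0,0,0,0,0,0],[18,0,0,0,0,0,0],[18,0,0,0,0,0,0],[18,0,0,0,0,0,0],[18,0,0,0,0,0,0]]' 15
python3 - <<'E'
from look import *
s=r.get_state();print(s["joints"],s["tcp_pos"],s["contact_force"],s["gripper_width"])
E
```

```text
time_s: 15.88
tcp_pos: [0.5478, -0.0235, 0.1958]
eef_rot: [179.7, 0.0, -74.6]
contact_force: [-0.6, 0.1, -0.6]
gripper_width: 0.0443
gripper_force: 0.0
time_s: 16.38
tcp_pos: [0.5502, -0.024, 0.1999]
eef_rot: [-179.9, -0.0, -74.6]
contact_force: [-2.1, 1.3, 5.8]
gripper_width: 0.0215
gripper_force: 15.0
[ 1.78837548e+01  9.95994231e+00 -1.74490076e+01  7.76732447e-03
 -6.24963145e+01 -2.50315608e+00] [ 0.55021634 -0.024043    0.19990293] [-2.07337822  1.30730898  5.77706988] 0.021544701917575557
```

Run:
```python
import numpy as np
b=np.radians(70-20*np.arange(25));P=2*np.c_[np.cos(b),np.sin(b)]
for i,d in enumerate(np.diff(P,axis=0)): print(i,np.round(d,2))
```

```text
0 [ 0.6  -0.35]
1 [ 0.45 -0.53]
2 [ 0.24 -0.65]
3 [ 0.   -0.69]
4 [-0.24 -0.65]
5 [-0.45 -0.53]
6 [-0.6  -0.35]
7 [-0.68 -0.12]
8 [-0.68  0.12]
9 [-0.6   0.35]
10 [-0.45  0.53]
11 [-0.24  0.65]
12 [0.   0.69]
13 [0.24 0.65]
14 [0.45 0.53]
15 [0.6  0.35]
16 [0.68 0.12]
17 [ 0.68 -0.12]
18 [ 0.6  -0.35]
19 [ 0.45 -0.53]
20 [ 0.24 -0.65]
21 [ 0.   -0.69]
22 [-0.24 -0.65]
23 [-0.45 -0.53]
```

```bash
python3 -m creep '[[18,0.6,-0.35,-0.027,0,0,-4.5],[18,0.45,-0.53,-0.027,0,0,-4.5],[18,0.24,-0.65,-0.027,0,0,-4.5],[18,0,-0.69,-0.027,0,0,-4.5],[18,0,0,0,0,0,0]]' 18
python3 -c "
from look import *
s=r.get_state();print(s['tcp_pos'],s['contact_force'],s['moment']);e=s['tcp_pos'][:2]-[.533,-.0715];print(np.hypot(*e),np.degrees(np.arctan2(e[1],e[0])))"
```

```text
time_s: 16.8
tcp_pos: [0.5826, -0.0806, 0.1966]
eef_rot: [-179.9, 0.1, -93.0]
contact_force: [-1.5, 3.6, 4.7]
gripper_width: 0.0214
gripper_force: 18.0
[ 0.58263795 -0.08063492  0.19662387] [-1.53516955  3.56951553  4.70454229] [ 1.28717684  0.35245893 -0.19658849]
0.05047150010517006 -10.427522496376291
```

```bash
python3 -m creep '[[18,-0.24,-0.65,-0.027,0,0,-4.5],[18,-0.45,-0.53,-0.027,0,0,-4.5],[18,-0.6,-0.35,-0.027,0,0,-4.5],[18,-0.68,-0.12,-0.027,0,0,-4.5],[18,-0.68,0.12,-0.027,0,0,-4.5],[18,-0.6,0.35,-0.027,0,0,-4.5],[18,-0.45,0.53,-0.027,0,0,-4.5],[18,-0.24,0.65,-0.027,0,0,-4.5]]'
cat > st.py <<'E'
from look import *
s=r.get_state();print(s['tcp_pos'],s['contact_force'],s['moment']);e=s['tcp_pos'][:2]-[.533,-.0715];print(np.hypot(*e),np.degrees(np.arctan2(e[1],e[0])))
E
python3 st.py
```

```text
time_s: 17.47
tcp_pos: [0.4699, -0.0912, 0.192]
eef_rot: [179.5, -1.6, -129.1]
contact_force: [-40.0, -22.2, 18.3]
gripper_width: 0.0181
gripper_force: 19.1
[ 0.46992696 -0.09116173  0.1919549 ] [-39.97396171 -22.15104359  18.33475408] [-8.09629314 13.96896592 -0.37448642]
0.0660665770441528 -162.68619772694254
```

```bash
python3 -m creep '[[18,-0.35,-0.25,0,0,0,0]]'
python3 st.py
python3 - <<'E'
from look import *
out=[]
p=capture("wrist");out.append(cv2.resize(p["frame"],(640,400))[:270])
t=capture("top");s=capture("side")
a=cv2.resize(t["frame"][170:250,310:410],(320,256),interpolation=2);b=cv2.resize(s["frame"][150:250,280:405],(320,256),interpolation=2)
save("j1",np.vstack([out[0],np.hstack([a,b])]))
E
```

```text
time_s: 17.55
tcp_pos: [0.4667, -0.0892, 0.1896]
eef_rot: [179.6, -0.7, -129.1]
contact_force: [-1.0, -1.2, -1.3]
gripper_width: 0.0181
gripper_force: 1.0
[ 0.466693   -0.08924764  0.1895619 ] [-0.98409698 -1.24082338 -1.27594933] [-0.39935974  0.36670694 -0.00620793]
0.06864107100684548 -165.01553535996987
```

View pics/j1.png

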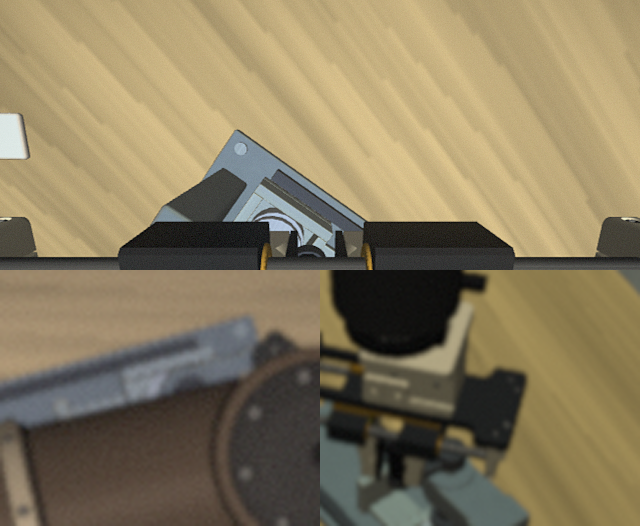

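```bash
python3 -m creep '[[18,0,0,1,0,0,0],[18,0,0,1,0,0,0],[44,0,0,1,0,0,0],[44,0.5,0.3,0.5,0,0,0],[44,1,0.7,0,0,0,0],[44,1,0.7,0,0,0,0],[44,1,0.7,0,0,0,0],[44,1,0.7,0,0,0,0]]'
python3 -m creep '[[44,0.1,0.1,0,0,0,0],[44,0,0,0,0,0,0]]'
python3 - <<'E'
from look import *
p=capture("wrist");save("w8",p["frame"]);s=r.get_state();print(s["tcp_pos"],s["eef_rot"])
for t in("crank_knob","crank_hub"):
    print(t,[(round(d["conf"],2),np.round(d["bbox"]).tolist()) for d in outline_of(p,t)][:3])
g=cv2.GaussianBlur(p["frame"],(5,5),0).astype(int).max(2)
print("hub proj",proj(p,[.533,-.0715,.185]))
for th in (50,70,95):
    m=(g<th).astype(np.uint8);m[215:]=0
    k,l,st,ce=cv2.connectedComponentsWithStats(m);print(th,[(st[i].tolist(),np.round(ce[i]).tolist()) for i in range(1,k) if st[i][4]>100])
E
```

```text
time_s: 18.37
tcp_pos: [0.5886, -0.0075, 0.2786]
eef_rot: [-180.0, 0.1, -128.6]
contact_force: [-0.6, -0.1, 0.2]
gripper_width: 0.0434
gripper_force: 0.0
time_s: 18.53
tcp_pos: [0.591, -0.0049, 0.2771]
eef_rot: [180.0, -0.1, -128.6]
contact_force: [-0.2, -0.1, -0.3]
gripper_width: 0.0437
gripper_force: 0.0
[ 0.59002008 -0.00558025  0.27746149] [ 1.79957313e+02 -5.24766553e-02 -1.28594963e+02]
crank_knob [(0.7, [300.0, 0.0, 405.0, 94.0])]
crank_hub [(0.87, [298.0, 0.0, 405.0, 96.0])]
hub proj [321.87851667  76.44343002]
50 [([361, 0, 41, 41, 631], [376.0, 24.0])]
70 [([360, 0, 43, 43, 1328], [380.0, 19.0])]
95 [([321, 0, 161, 166, 3350], [379.0, 52.0]), ([312, 55, 27, 30, 180], [325.0, 69.0]), ([303, 70, 26, 25, 102], [312.0, 87.0]), ([273, 101, 59, 45, 126], [301.0, 122.0]), ([369, 118, 34, 41, 288], [385.0, 137.0]), ([367, 179, 49, 36, 140], [391.0, 197.0])]
```

Run:
```python
from look import *
p=capture("wrist")
for z in(.217,.213):
    k=at_z(p,382,22,z)[:2];e=k-[.533,-.0715];print(k,np.hypot(*e),np.degrees(np.arctan2(e[1],e[0])))
h=at_z(p,321,76,.183)[:2];print(h)
```

```text
[ 0.48732427 -0.07309835] 0.04570368727134482 -177.99584782676354
[ 0.48624276 -0.07332704] 0.04679292601774396 -177.76231082964742
[ 0.53146235 -0.07366369]
```

```bash
python3 -m creep '[[44,-0.53,-0.34,0,0,0,7.16],[44,-0.53,-0.34,0,0,0,7.16],[44,-0.53,-0.34,0,0,0,7.16],[44,-0.53,-0.34,0,0,0,7.16],[44,-0.53,-0.34,0,0,0,7.16],[44,-0.53,-0.34,0,0,0,7.16],[44,-0.53,-0.34,0,0,0,7.16],[44,-0.53,-0.34,0,0,0,7.16]]'
python3 -m creep '[[44,0,0,0,0,0,7.16],[44,0,0,0,0,0,7.16],[44,0,0,0,0,0,7.16],[44,0,0,0,0,0,7.16],[44,0,0,0,0,0,7.16],[44,0,0,0,0,0,7.16],[44,0,0,0,0,0,7.16],[44,0,0,0,0,0,7.16]]'
python3 -m creep '[[44,0,0,0,0,0,7.16],[44,0,0,0,0,0,7.16],[44,0,0,0,0,0,0],[44,0,0,0,0,0,0]]'
python3 - <<'E'
from look import *
p=capture("wrist");s=r.get_state();print(s["tcp_pos"],s["eef_rot"],s["joints"])
print("hub proj",proj(p,[.533,-.0715,.182]),"knob proj",proj(p,[.483,-.0732,.2136]))
g=cv2.GaussianBlur(p["frame"],(5,5),0).astype(int).max(2)
m=(g<70).astype(np.uint8);m[222:]=0
k,l,st,ce=cv2.connectedComponentsWithStats(m);print([(st[i].tolist(),np.round(ce[i]).tolist()) for i in range(1,k) if st[i][4]>100])
E
```

```text
time_s: 19.4
tcp_pos: [0.4824, -0.0749, 0.2788]
eef_rot: [-179.9, -0.0, -71.0]
contact_force: [0.5, -0.4, -0.6]
gripper_width: 0.0441
gripper_force: 0.0
time_s: 20.07
tcp_pos: [0.483, -0.0746, 0.2788]
eef_rot: [-180.0, -0.1, -13.8]
contact_force: [-0.0, -0.4, -0.9]
gripper_width: 0.044
gripper_force: 0.0
time_s: 20.4
tcp_pos: [0.4833, -0.0744, 0.2787]
eef_rot: [-180.0, -0.1, -0.0]
contact_force: [-0.1, -0.5, 0.7]
gripper_width: 0.0438
gripper_force: 0.0
[ 0.48337172 -0.07431043  0.27864016] [-1.79986938e+02 -5.14935727e-02 -3.34642122e-02] [ 1.43510125e+01  8.32219882e-01 -1.72192126e+01  1.46962357e-04
 -7.18954433e+01  7.56154835e+01]
hub proj [311.24189306 132.2570586 ] knob proj [313.28827474 210.5239952 ]
[([303, 184, 29, 38, 922], [317.0, 203.0])]
```

```bash
python3 -m creep '[[44,0,0,-0.9,0,0,0],[44,0,0,-0.9,0,0,0],[44,0,0,-0.9,0,0,0],[44,0,0,-0.6,0,0,0],[44,0,0,-0.3,0,0,0],[44,0,0,0,0,0,0]]' 25
python3 -m creep '[[18,0,0,0,0,0,0],[18,0,0,0,0,0,0],[18,0,0,0,0,0,0],[18,0,0,0,0,0,0],[18,0,0,0,0,0,0]]'
python3 st.py
python3 - <<'E'
import numpy as np
b=np.radians(-178-7*np.arange(33));P=2*np.c_[np.cos(b),np.sin(b)]
print([np.round(d,2).tolist() for d in np.diff(P,axis=0)])
E
```

```text
time_s: 20.95
tcp_pos: [0.4828, -0.0742, 0.1868]
eef_rot: [180.0, 0.2, 0.1]
contact_force: [-1.3, -0.4, 0.0]
gripper_width: 0.0441
gripper_force: 0.0
time_s: 21.37
tcp_pos: [0.4841, -0.0743, 0.1891]
eef_rot: [180.0, -0.1, 0.2]
contact_force: [-1.8, -2.4, 3.1]
gripper_width: 0.021
gripper_force: 25.0
[ 0.48413989 -0.0743345   0.18914014] [-1.81447973 -2.41174748  3.05132818] [-0.81633624  0.26512516  0.05338958]
0.048942258980401845 -176.6798462470951
[[0.01, 0.24], [0.04, 0.24], [0.07, 0.24], [0.09, 0.23], [0.12, 0.21], [0.15, 0.2], [0.17, 0.18], [0.19, 0.16], [0.21, 0.13], [0.22, 0.11], [0.23, 0.08], [0.24, 0.05], [0.24, 0.02], [0.24, -0.01], [0.24, -0.04], [0.23, -0.07], [0.22, -0.1], [0.21, -0.12], [0.19, -0.15], [0.17, -0.17], [0.15, -0.19], [0.13, -0.21], [0.1, -0.22], [0.07, -0.23], [0.04, -0.24], [0.01, -0.24], [-0.01, -0.24], [-0.04, -0.24], [-0.07, -0.23], [-0.1, -0.22], [-0.13, -0.21], [-0.15, -0.19]]
```

Gripped. Turning with the tool following the knob.

```bash
python3 -m creep '[[18,0.01,0.24,-0.01,0,0,-7],[18,0.04,0.24,-0.01,0,0,-7],[18,0.07,0.24,-0.01,0,0,-7],[18,0.09,0.23,-0.01,0,0,-7],[18,0.12,0.21,-0.01,0,0,-7],[18,0.15,0.2,-0.01,0,0,-7],[18,0.17,0.18,-0.01,0,0,-7],[18,0.19,0.16,-0.01,0,0,-7]]'
python3 st.py
```

```text
time_s: 22.03
tcp_pos: [0.5044, -0.0325, 0.1869]
eef_rot: [179.9, -0.1, -56.1]
contact_force: [-2.5, -8.4, 2.5]
gripper_width: 0.0214
gripper_force: 25.0
[ 0.50439695 -0.03247173  0.18686979] [-2.47991163 -8.4024888   2.49637967] [-2.73689403  0.71161633 -0.10699679]
0.048387403951889736 126.23695463450923
```

```bash
python3 -m creep '[[18,0.21,0.13,-0.01,0,0,-7],[18,0.22,0.11,-0.01,0,0,-7],[18,0.23,0.08,-0.01,0,0,-7],[18,0.24,0.05,-0.01,0,0,-7],[18,0.24,0.02,-0.01,0,0,-7],[18,0.24,-0.01,-0.01,0,0,-7],[18,0.24,-0.04,-0.01,0,0,-7],[18,0.23,-0.07,-0.01,0,0,-7]]'
python3 st.py
python3 -m creep '[[18,0.22,-0.1,-0.01,0,0,-7],[18,0.21,-0.12,-0.01,0,0,-7],[18,0.19,-0.15,-0.01,0,0,-7],[18,0.17,-0.17,-0.01,0,0,-7]]'
python3 st.py
```

```text
time_s: 22.7
tcp_pos: [0.5499, -0.0263, 0.1847]
eef_rot: [179.9, -0.2, -112.1]
contact_force: [-5.5, -7.0, 6.4]
gripper_width: 0.0215
gripper_force: 25.0
[ 0.54985207 -0.02634418  0.18474904] [-5.49249305 -6.9805928   6.42924315] [-2.26975033  2.10882875 -0.01155322]
0.04819792612551224 69.53451993537615
time_s: 23.03
tcp_pos: [0.5693, -0.0397, 0.1838]
eef_rot: [180.0, -0.2, -140.1]
contact_force: [-7.4, -3.3, 6.0]
gripper_width: 0.0211
gripper_force: 25.0
[ 0.56932721 -0.03967828  0.18375513] [-7.35557894 -3.28683922  6.01615419] [-1.51666444  2.63102246  0.0739501 ]
0.0482937683953343 41.21753547930542
```

```bash
cat >> st.py <<'E'
b=np.arctan2(e[1],e[0]);F=s['contact_force'];print("radial",F[0]*np.cos(b)+F[1]*np.sin(b),"along cw",F[0]*np.sin(b)-F[1]*np.cos(b))
E
python3 -m creep '[[18,0.15,-0.19,-0.01,0,0,-7],[18,0.13,-0.21,-0.01,0,0,-7],[18,0.1,-0.22,-0.01,0,0,-7]]'; python3 st.py
python3 -m creep '[[18,0.07,-0.23,-0.01,0,0,-7]]'; python3 st.py
```

```text
time_s: 23.28
tcp_pos: [0.5787, -0.0549, 0.183]
eef_rot: [-180.0, -0.2, -161.1]
contact_force: [-7.2, -2.5, 7.4]
gripper_width: 0.0211
gripper_force: 25.0
[ 0.57873676 -0.0549084   0.18304987] [-7.24023773 -2.53501986  7.36742215] [-0.69054341  2.87605877  0.14051121]
0.048653180617070836 19.938892712609697
radial -7.670721895332921 along cw -0.08598673998820994
time_s: 23.37
tcp_pos: [0.5805, -0.0606, 0.1829]
eef_rot: [-180.0, -0.2, -168.1]
contact_force: [-8.5, -1.7, 9.1]
gripper_width: 0.0213
gripper_force: 25.0
[ 0.58047984 -0.06057263  0.18287075] [-8.5428339  -1.73585908  9.08668318] [-0.42754355  3.09653071  0.15709616]
0.04872106560016799 12.960798023481127
radial -8.714520513037845 along cw -0.22438791895213295
```

```bash
python3 -m creep '[[18,0.04,-0.24,-0.06,0,0,-7]]'; python3 st.py
python3 -m creep '[[18,0.01,-0.24,-0.03,0,0,-7]]'; python3 st.py
```

```text
time_s: 23.45
tcp_pos: [0.5822, -0.0665, 0.1823]
eef_rot: [-179.9, -0.1, -175.1]
contact_force: [-8.5, 0.2, 19.2]
gripper_width: 0.0216
gripper_force: 25.0
[ 0.5821533  -0.06649847  0.18234425] [-8.53109173  0.22057716 19.19057516] [0.2367054  3.60347781 0.13550363]
0.049407106765542996 5.8100606858589225
radial -8.464937830638426 along cw -1.0830548991254565
time_s: 23.53
tcp_pos: [0.5826, -0.0723, 0.1822]
eef_rot: [-179.9, -0.0, 177.9]
contact_force: [-10.0, 1.4, 20.7]
gripper_width: 0.0216
gripper_force: 25.0
[ 0.58263653 -0.07234658  0.18217273] [-9.97395811  1.42356442 20.65654754] [0.80274441 3.87709647 0.17124372]
0.0496437520181151 -0.9771128414586955
radial -9.996783818624356 along cw -1.2532714093668165
```

```bash
python3 -m creep '[[18,-0.01,-0.24,0.02,0,0,-7]]'; python3 st.py
python3 -m creep '[[18,-0.04,-0.24,0,0,0,-7]]'; python3 st.py
```

```text
time_s: 23.62
tcp_pos: [0.5819, -0.0781, 0.1824]
eef_rot: [-180.0, -0.1, 170.9]
contact_force: [-10.0, 2.0, 12.2]
gripper_width: 0.0215
gripper_force: 25.0
[ 0.58191325 -0.07809523  0.18236547] [-10.02920033   1.98188506  12.21071889] [0.96759791 3.62598309 0.34836446]
0.04935588234572445 -7.679171367076034
radial -10.204088105212445 along cw -0.6239500185468754
time_s: 23.7
tcp_pos: [0.581, -0.0837, 0.1822]
eef_rot: [-180.0, -0.0, 163.9]
contact_force: [-10.0, 4.8, 13.7]
gripper_width: 0.0214
gripper_force: 25.0
[ 0.58100507 -0.08374101  0.18219608] [-10.0338257    4.7530067   13.72306252] [1.66583695 3.32371192 0.39454656]
0.04954118943460301 -14.305236870850509
radial -10.89711731417654 along cw -2.1263972311598036
```

```bash
python3 -m creep '[[44,0,0,0,0,0,0],[44,0,0,0,0,0,0],[44,0,0,0,0,0,0]]'; python3 st.py
python3 -m creep '[[44,0,0,0.5,0,0,0],[44,0,0,1,0,0,0],[44,0,0,1,0,0,0],[44,0,0,1,0,0,0],[44,0,0,0,0,0,0]]'
python3 - <<'E'
from look import *
p=capture("wrist");s=r.get_state();print(s["tcp_pos"],s["eef_rot"])
z=.2065
for b in(-8,-14,-20):
    q=np.radians(b);print(b,proj(p,[.533+.05*np.cos(q),-.0715+.05*np.sin(q),z]))
g=cv2.GaussianBlur(p["frame"],(5,5),0).astype(int).max(2)
m=(g<70).astype(np.uint8);m[222:]=0
k,l,st,ce=cv2.connectedComponentsWithStats(m);print([(st[i].tolist(),np.round(ce[i]).tolist()) for i in range(1,k) if st[i][4]>100])
E
```

```text
time_s: 23.95
tcp_pos: [0.5822, -0.0833, 0.1806]
eef_rot: [180.0, 0.0, 164.3]
contact_force: [0.3, -0.5, 0.1]
gripper_width: 0.0359
gripper_force: 0.3
[ 0.58220117 -0.08328676  0.18059231] [ 0.26934824 -0.4501357   0.12084817] [ 2.34895798e-01 -1.12517341e-01 -4.37494632e-05]
0.05059331257865495 -13.472036249926875
radial 0.3668052354808967 along cw 0.3749993819297485
time_s: 24.37
tcp_pos: [0.5846, -0.0837, 0.2733]
eef_rot: [179.9, 0.4, 164.4]
contact_force: [1.3, -0.0, 0.7]
gripper_width: 0.0436
gripper_force: 0.0
[ 0.58364412 -0.08341584  0.270756  ] [179.91780989   0.28372972 164.33648819]
-8 [323.08032937 203.37467061]
-14 [315.40357602 203.9675497 ]
-20 [307.70624202 203.78772693]
[([375, 49, 26, 45, 237], [387.0, 71.0]), ([85, 101, 14, 35, 213], [93.0, 119.0]), ([57, 106, 11, 16, 124], [62.0, 113.0]), ([317, 175, 30, 39, 945], [331.0, 194.0]), ([628, 191, 12, 27, 187], [635.0, 206.0])]
```

Run:
```python
from look import *
p=capture("wrist")
g=cv2.GaussianBlur(p["frame"],(3,3),0).astype(int).max(2)
for v in(180,190,200,210): print(v,g[v,285:365:3].tolist())
for d in outline_of(p,"crank_knob")[:1]:
    m=d["region"];print(d["bbox"],d["conf"],[(v,np.flatnonzero(m[v])[[0,-1]].tolist()) for v in range(100,222,8) if m[v].any()])
print("hub",proj(p,[.533,-.0715,.1745]))
```

```text
180 [152, 155, 152, 152, 151, 152, 154, 143, 182, 205, 203, 85, 63, 36, 36, 37, 38, 37, 50, 163, 195, 198, 200, 202, 203, 202, 205]
190 [158, 148, 162, 188, 191, 190, 190, 190, 192, 197, 183, 30, 40, 39, 48, 54, 56, 53, 43, 38, 125, 196, 192, 192, 193, 190, 186]
200 [198, 198, 197, 197, 195, 196, 193, 193, 193, 190, 184, 43, 55, 54, 55, 54, 53, 51, 53, 50, 49, 146, 197, 197, 198, 199, 200]
210 [190, 194, 199, 200, 200, 199, 198, 195, 197, 194, 195, 156, 45, 50, 51, 49, 52, 50, 49, 49, 109, 196, 191, 189, 186, 186, 185]
[288.2, 108.2, 346.4, 216.9] 0.88 [(116, [295, 325]), (124, [292, 329]), (132, [292, 328]), (140, [296, 325]), (148, [307, 327]), (156, [309, 330]), (164, [311, 332]), (172, [314, 334]), (180, [316, 341]), (188, [316, 343]), (196, [316, 346]), (204, [316, 347]), (212, [319, 343])]
hub [313.32767207 127.91477777]
```

Run:
```python
from look import *
p=capture("wrist");k=at_z(p,332,202,.2065)[:2];h=at_z(p,310.5,128,.1745)[:2];e=k-h
print(k,h,np.hypot(*e),np.degrees(np.arctan2(e[1],e[0])));e=k-[.533,-.0715];print(np.degrees(np.arctan2(e[1],e[0])),r.get_state()["tcp_pos"])
```

```text
[ 0.57844077 -0.07169295] [ 0.53012474 -0.07322169] 0.0483402127878648 1.8122541351659234
-0.2432885158168892 [ 0.58160718 -0.08332729  0.26692507]
```

```bash
python3 -m creep '[[44,0,0.25,0,0,0,7],[44,0,0.25,0,0,0,7],[44,0,0,-0.9,0,0,0],[44,0,0,-0.9,0,0,0],[44,0,0,-0.9,0,0,0],[44,0,0,-0.6,0,0,0],[44,0,0,-0.1,0,0,0],[44,0,0,0,0,0,0]]' 25
python3 st.py
python3 -m creep '[[18,0,0,0,0,0,0],[18,0,0,0,0,0,0],[18,0,0,0,0,0,0],[18,0,0,0,0,0,0],[18,0,0,0,0,0,0]]'
cat >> st.py <<'E'
print("torque about screw", s['moment'][2]-np.hypot(*e)*(F[0]*np.sin(b)-F[1]*np.cos(b)), "yaw",s["eef_rot"][2])
E
python3 st.py
```

```text
time_s: 25.23
tcp_pos: [0.581, -0.0712, 0.1811]
eef_rot: [-179.9, -0.2, 178.3]
contact_force: [0.1, -0.1, 0.4]
gripper_width: 0.0441
gripper_force: 0.0
[ 0.58103111 -0.07116892  0.18110229] [ 0.14044132 -0.14828488  0.43518174] [ 0.02561049 -0.17977644 -0.01881803]
0.04803225526614368 0.39493240551417835
radial 0.13941588428688506 along cw 0.1492493964138044
time_s: 25.65
tcp_pos: [0.5825, -0.071, 0.1838]
eef_rot: [180.0, 0.1, 178.3]
contact_force: [0.9, -1.0, 1.8]
gripper_width: 0.0215
gripper_force: 25.0
[ 0.58248847 -0.0709951   0.18380309] [ 0.91981145 -1.02425631  1.82235857] [ 0.02665185 -0.31976772  0.05354675]
0.04949104438294546 0.5845302607221603
radial 0.9093143249064778 along cw 1.0335867432896686
torque about screw 0.0023934599248476643 yaw 178.25617092639706
```

```bash
for i in 1 ; do python3 -m creep '[[18,0,-0.14,0,0,0,-4],[18,0,0,0,0,0,0]]' >/dev/null; python3 st.py|tail -3; python3 -m creep '[[18,-0.01,-0.14,0,0,0,-4],[18,0,0,0,0,0,0]]'>/dev/null; python3 st.py|tail -3; done
```

```text
0.049652440381762725 -3.3687319803046862
radial 0.9209541933528792 along cw -2.1390812021334527
torque about screw 0.27203792456100395 yaw 174.09845867538283
0.049744908777206887 -7.355131388033813
radial 0.47758806365681705 along cw -2.5861474654555265
torque about screw 0.3251425495314461 yaw 170.1905798713047
```

```bash
python3 -m creep '[[18,-0.02,-0.14,0,0,0,-4],[18,0,0,0,0,0,0]]' >/dev/null; python3 st.py|tail -3; python3 -m creep '[[18,0,0.04,0,0,0,1],[18,0,0,0,0,0,0]]'>/dev/null; python3 st.py|tail -3;python3 -m creep '[[18,0.01,0.04,0,0,0,1],[18,0,0,0,0,0,0]]'>/dev/null; python3 st.py|tail -3
```

```text
0.04982866328221843 -11.357749484178727
radial 0.24562690445183866 along cw -2.794955619444502
torque about screw 0.3560230245856346 yaw 166.2576119956785
0.04974797649316246 -10.277024900381752
radial 1.0969766236696008 along cw -1.125891277865568
torque about screw 0.16407831767359105 yaw 167.5271695417336
0.04977126450173198 -9.213035479743994
radial 1.6862036859729572 along cw -0.8590766484365941
torque about screw 0.1870308728734152 yaw 168.46796789229003
```

```bash
python3 -m creep '[[18,0.01,0.07,0,0,0,2],[18,0,0,0,0,0,0]]' >/dev/null; python3 st.py|tail -3; python3 -m creep '[[18,0.01,0.07,0,0,0,2],[18,0,0,0,0,0,0]]'>/dev/null; python3 st.py|tail -3
```

```text
0.04975201029036532 -7.134302800536059
radial 0.8454139745648532 along cw -0.22707326670755862
torque about screw 0.19075524284649287 yaw 170.52070755933377
0.049776267684688666 -5.148499092423643
radial 1.5767757861831768 along cw -0.3067070119025376
torque about screw 0.06873584542063269 yaw 172.51891924121233
```

```bash
python3 -m creep '[[18,0,0.035,0,0,0,1],[18,0,0,0,0,0,0]]' >/dev/null; python3 st.py|tail -3
python3 -m creep '[[44,0,0,0,0,0,0],[44,0,0,0,0,0,0],[44,0,0,0,0,0,0],[44,0,0,0,0,0,0],[44,0,0,0.5,0,0,0],[44,0,0,1,0,0,0],[44,0,0,1,0,0,0],[44,0,0,1,0,0,0]]'
python3 -m creep '[[44,0,0,0.2,0,0,0],[44,0,0,0,0,0,0]]'>/dev/null
python3 - <<'E'
from look import *
p=capture("wrist");g=cv2.GaussianBlur(p["frame"],(3,3),0).astype(int).max(2)
m=(g<75).astype(np.uint8);m[222:]=0;m[:170]=0
k,l,st,ce=cv2.connectedComponentsWithStats(m);print([st[i].tolist() for i in range(1,k) if st[i][4]>100])
for b in(-8,-4,0,4):
    q=np.radians(b);print(b,proj(p,[.533+.05*np.cos(q),-.0715+.05*np.sin(q),.2065]))
p=capture("side")
for n in("sled_lug","cap","base","collar","fin","driver"):print(n,[(round(d["conf"],2),np.round(d["bbox"]).tolist()) for d in search_frame(p,n)][:2])
E
```

```text
0.04974166249812751 -4.201960038372198
radial 1.2347844427857129 along cw -0.2626988186750756
torque about screw 0.08832806435829499 yaw 173.46384962506158
time_s: 27.65
tcp_pos: [0.5815, -0.0752, 0.2709]
eef_rot: [-180.0, -0.1, 173.3]
contact_force: [0.9, 1.0, 0.2]
gripper_width: 0.0441
gripper_force: 0.0
[[307, 180, 29, 39, 946]]
-8 [311.66441734 207.07748561]
-4 [316.69343564 207.01950557]
0 [321.70789999 206.62551203]
4 [326.68730976 205.89682219]
sled_lug [(0.8, [296.0, 225.0, 333.0, 285.0])]
cap [(0.8, [213.0, 162.0, 231.0, 180.0]), (0.73, [295.0, 164.0, 310.0, 177.0])]
base []
collar [(0.56, [334.0, 363.0, 364.0, 398.0])]
fin [(0.91, [420.0, 312.0, 478.0, 348.0]), (0.5, [293.0, 224.0, 337.0, 282.0])]
driver [(0.56, [318.0, 149.0, 345.0, 156.0])]
```

```bash
cat > kb.py <<'E'
from look import *
p=capture("wrist");g=cv2.GaussianBlur(p["frame"],(3,3),0).astype(float).max(2)
m=(g<110).astype(np.uint8);m[222:]=0;m[185:]*=1;m[:185]=0
ys,xs=np.nonzero(m*(np.abs(np.arange(640)-322)<40));print(r.get_state()["time_s"],xs.mean(),len(xs),r.get_state()["tcp_pos"])
E
python3 kb.py; python3 -m creep '[[44,0,0,0,0,0,0],[44,0,0,0,0,0,0],[44,0,0,0,0,0,0],[44,0,0,0,0,0,0],[44,0,0,0,0,0,0],[44,0,0,0,0,0,0],[44,0,0,0,0,0,0],[44,0,0,0,0,0,0]]'>/dev/null; python3 kb.py
python3 -m creep '[[44,0,0,0,0,0,0],[44,0,0,0,0,0,0],[44,0,0,0,0,0,0],[44,0,0,0,0,0,0],[44,0,0,0,0,0,0],[44,0,0,0,0,0,0],[44,0,0,0,0,0,0],[44,0,0,0,0,0,0]]'>/dev/null; python3 kb.py
```

```text
28.2667 320.9847405900305 983 [ 0.58185473 -0.07512396  0.27479224]
28.9833 320.7746625129803 963 [ 0.58204693 -0.07510083  0.275471  ]
29.7 320.77904564315355 964 [ 0.58203867 -0.07512042  0.27547056]
```

```bash
python3 -c "
from h import *
print(close_job())"
```

```text
the job is handed in; nothing more can be done
None
```

I handed the job in at about 30 s: the cap is on the base in the pocket, the sled is fully home, and the jaw is clamped on the boss. The hand-in gave no verdict; I estimate the jaw presses with about 40 N or more, inferred from the crank torque, and the crank held still for over a second after I let go.

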